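Try the rod case lid, free its catch if needed and hold it open

ROBOT

A 6-joint arm with a two-finger parallel gripper is mounted at the origin on a cart in front of the work surface, level with it; the furniture and walls round the work are solid. World frame = base frame: x ahead of the robot, y to its left, z up, the work surface at z = 0. Lengths are in m, angles in rad, forces in N, time in s.
With the tool pointing down it reaches from about 0.35 to 0.775 m from the base axis. Payload 7.3 kg.
Tool frame: the origin (TCP) lies between the finger pads; the fingertips stand ahead of it and the grasp point (between the pads) lies 6 mm ahead of it (robot.tip_extent is the x of the fingertips in the tool frame, in m); x points along the fingers, z is the direction in which the jaws open and shut, and the axes are right-handed (so a half turn about x gives the same grasp; the last joint's range is limited). The gripper opens to 92 mm and grips with 3 to 60 N. Pads are 19 mm wide; open, the fingers measure 130 mm over their backs; the gripper's body (75 mm by 190 mm) begins 47 mm behind the grasp point.
Start: joints at [1.187, 0.342, 1.524, -0, 1.275, -0.146], TCP at [0.124, 0.51, 0.252] pointing down, gripper open.
Joint ranges: [-2.53, 2.53], [-0.77, 2.02], [0.04, 2.7], [-1, 4.14], [0.28, 2.66], [-3.11, 3.11]. Speed limits (rad/s): [2.57, 2.57, 3.14, 3.14, 3.14, 3.14].

INTERFACE

Orientations are given as [roll, pitch, yaw] about the fixed x, y, z axes, in that order (R = Rz(yaw) Ry(pitch) Rx(roll)).
In Python, from cell import robot gives the robot as it stands. The module is installed in compiled form; this text tells all that it offers.
- The arm moves only by the shell command python3 -m creep 'ROWS' [FORCE]. ROWS is JSON, a list of rows, each an object with "translation": the shift along the tool's x, y, z in m, a list of three; "twist": the turn, a rotation vector about the tool's x, y, z in rad, a list of three; "hand": the opening in per cent of the stroke, from 0 (shut) to 100 (fully open). A call has 1 to 5 rows; each row is the pose to reach, as a shift and turn from the pose measured when the call began, along the tool's axes at that moment; what a row does not reach only later rows make up. A row lasts 1/10 s, in which the tool goes at most 50 mm and 8.59 degrees, less where a joint would pass 70% of its speed; a pose out of reach is approached as far as the arm can. A call with a gripper value outside its range is refused whole. The fingers move at their own pace and stop on an object; FORCE is the grip in N (left out, the last holds). Time passes only in rows, so rows that repeat a pose let the fingers close. It gives the time, the measured TCP pose, the force and the opening at its end, in the units of the state.
- robot.observe(): the state, without advancing time (a new reading comes with each control period).
- robot.read_camera(name): name is "side" or "top" or "wrist"; returns the picture (384x512x3 uint8, blue, green, red); there is no depth.
- robot.calibration(name): a dict with "intrinsics" (3x3 intrinsics, pixels), "cam_to_world" (4x4, takes a point from camera to world coordinates); the wrist camera has in their place "mount" (4x4, takes a point from camera to tool coordinates, whose origin is the TCP and whose axes are the tool frame's). Camera axes: x right, y up, looking along -z (the intrinsics and any distortion apply to the point x, -y, -z); pixel columns grow to the right and rows downward; lengths in m; the calibration is good to about 2 mm. A picture is of the moment at which its call begins: read the wrist's pose just before it. calibration takes no time and is no camera call.
- robot.hand_in(): hands the job in, once; it reports no verdict.
The state is a dict: "time": time; "qpos": joint angles; "qvel": joint speeds; "joint_efforts": joint torques, N m; "tool_pos": TCP position; "tool_rot": TCP orientation; "contact_force": force on the tool from outside, world axes, zero at the start; "torque": the same for the moment, N m; "opening": finger opening in m.
Only numpy, scipy, OpenCV 4.12 (cv2) and the standard library are available. Lean on these libraries where they do the work, as an engineer would, in place of code of your own. Each camera call takes 0.05 s, during which the arm holds its last target. There are 200 camera calls.

TASK

The grey rod case on the bench has a catch inside that sometimes grabs the lid. Before touching the red thumb slide on the case's side, tug the lid up by its black handle to feel whether it is caught; if it is, work the slide to free it, and then lift the lid by the handle to about 45 degrees and finish still holding it there, so that I can pick a rod. Do not push the other things on the bench about.

Things in the scene. Friction and masses are not known exactly. Their poses are not given: they have to be found in the camera images.
- case: Grey steel rod case bolted to the bench: 140 (x) x 200 (y) x 82 mm box with a lid of the same grey, lid top at about z = 90. Origin at the centre of its underside, on the bench; its x axis points from the front (handle side, towards the robot) to the hinge at the back, y to the left, z up. It lies turned by up to 0.5 rad. On its right (-y) side is a catch housing 94 (x) x 52 (y) x 62 mm high, y from -100 to -152 mm, with the red thumb slide on top
- lid (a joint): Angle of the lid about its hinge, rad: 0 shut, grows as the handle rises, stop at 1.75. The lid (0.36 to 0.56 kg) falls shut by its own weight if let go. A catch hidden inside may hold it: which is not shown anywhere and must be felt. A caught lid lifts only about 0.03 rad (some 5 mm at the handle) and then stops hard; a free lid just opens (2 to 3 N at the handle)
- lid_handle (a point): Middle of the black round handle at the front of the lid: a bar 26 mm long along the case's y axis, 22 mm in diameter, 178 mm from the hinge axis and 87 mm above the bench when shut, joined to the lid by a steel stalk 10 mm wide; the lid's front edge is about 35 mm behind this point. The point moves with the lid. The bar can be pinched from above on its two end faces (fingers closing along the case's y) and then pivots between the fingers as the lid turns
- lid_hinge (a point): Point on the hinge axis at the back top edge of the case, 82 mm above the bench; the axis runs along the case's y. Does not move
- thumb (a joint): Travel of the red thumb slide, m: 0 at the start, slides away from the handle (case +x) to a stop at 0.018. It needs 1.5 to 3 N to move and stays where it is left; it always starts at 0 whether or not the lid is caught. Pushed all the way to its stop while the lid is down, it drags the inside catch off the lid; the catch then stays off
- thumb_top (a point): Middle of the top face of the red thumb slide, a block 14 (case x) x 16 (case y) mm standing 34 mm above its housing; 96 mm above the bench. It is 130 mm to the right of the case's middle and 26 mm outside the lid's right edge. Moves with the slide
- mug: Bystander: grey-white mug, 82 x 114 x 94 mm, origin at its underside
- steel_cup: Bystander: dark steel cup, 66 mm across, 38 mm high, origin at its underside
- frit_jar: Bystander: glass jar with a dark lid, 60 mm across, 90 mm high, origin at its underside
- masking_tape: Bystander: roll of cream masking tape lying flat, 91 mm across, 24 mm high, origin at its underside
- wax_cake: Bystander: round yellow cake of wax, 68 mm across, 21 mm high, origin at its underside

How it is judged:
On the way:
1. the lid is tugged up (past 0.018 rad, either against the catch or freely) for 0.1 s with the fingers on it, while the thumb slide is still where it was at the start (within 4 mm) (value of joint lid above 0.018 rad and contact force between the fingers and lid above 0.5 N and distance of thumb_top from where it was at the start of the episode below 0.004 m), for 0.1 s.
At the end, for the whole second after the job is handed in: The lid stands still at about 45 degrees (between 0.58 and 1.0 rad) and the fingers are holding it at its handle (value of joint lid between 0.58 and 1 rad and velocity of joint lid between -0.08 and 0.08 rad/s and contact force between the fingers and lid above 0.5 N and distance between the grasp point and lid_handle below 0.06 m); the arm keeps its last pose, push and grip.
It fails at once if a bystander is moved more than 2 cm (distance of any of mug, steel_cup, frit_jar, masking_tape, wax_cake from where it was at the start of the episode above 0.02 m).
It also fails if it takes over 54 s, if anything falls off the work surface, if the arm or the gripper's body presses on something with over 40 N, if the wrist force passes 120 N, or if a joint passes its speed limit or range.

## Working session

There is one attempt and no reset: what is moved stays moved. The work goes in short steps, Python scripts to look and compute and a shell command to move; the robot and the scene stay as the last step left them, time stands still between calls to the robot, and variables do not carry over. Pictures are saved under pics/ and viewed, about 8 in all and at most 12, crops included, and the job is handed in when it is done.

```bash
mkdir -p pics; python3 - <<'E'
from cell import robot
import cv2
s=robot.observe();print({k:s[k] for k in('time','tool_pos','tool_rot','contact_force','opening')},robot.tip_extent)
for n in('top','side'):
    cv2.imwrite(f'pics/{n}0.png',robot.read_camera(n));c=robot.calibration(n);print(n,c)
print(robot.calibration('wrist'))
E
```

```text
{'time': 0.0, 'tool_pos': array([0.12350778, 0.50988075, 0.25106678]), 'tool_rot': array([ 2.99522565,  1.56928012, -1.95495565]), 'contact_force': array([ 0.27771208, -0.17890822,  0.10513888]), 'opening': 0.09148371845179244} 0.025
top {'intrinsics': array([[417.27563391,   0.        , 258.57892289],
       [  0.        , 417.27563391, 186.11445241],
       [  0.        ,   0.        ,   1.        ]]), 'cam_to_world': array([[-0.00344806,  0.98784398, -0.15541038,  0.29392035],
       [-0.99998565, -0.00276899,  0.00458581, -0.01236912],
       [ 0.00409973,  0.15542396,  0.98783935,  1.55654714],
       [ 0.        ,  0.        ,  0.        ,  1.        ]])}
side {'intrinsics': array([[395.87649173,   0.        , 254.68280787],
       [  0.        , 395.87649173, 193.17218117],
       [  0.        ,   0.        ,   1.        ]]), 'cam_to_world': array([[-0.99967334,  0.00903794, -0.02390665,  0.45868602],
       [-0.02544829, -0.43857836,  0.89833257,  1.28601637],
       [-0.00236586,  0.89864751,  0.43866509,  0.74165083],
       [ 0.        ,  0.        ,  0.        ,  1.        ]])}
{'intrinsics': array([[317.55817962,   0.        , 255.79107666],
       [  0.        , 317.55817962, 191.39455608],
       [  0.        ,   0.        ,   1.        ]]), 'mount': array([[ 1.40550109e-04,  2.88785455e-01, -9.57393828e-01,
        -1.32947626e-01],
       [ 1.19802177e-03,  9.57393101e-01,  2.88785412e-01,
         7.82769918e-02],
       [ 9.99999272e-01, -1.18756747e-03, -2.11409558e-04,
        -7.15177724e-05],
       [ 0.00000000e+00,  0.00000000e+00,  0.00000000e+00,
         1.00000000e+00]])}
```

View pics/top0.png

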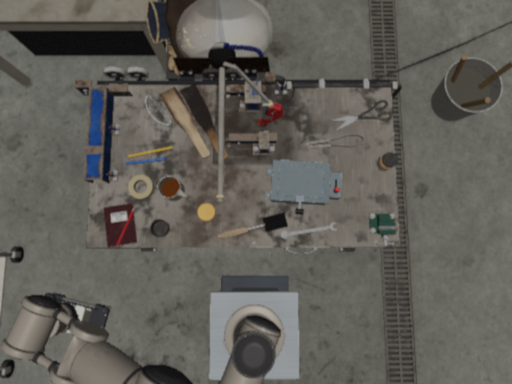

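View pics/side0.png

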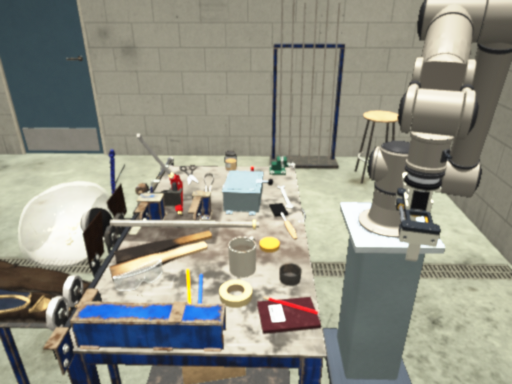

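```bash
cat > h.py <<'E'
import numpy as np,cv2
from cell import robot
from scipy.spatial.transform import Rotation as R
def ray(n,u,v,z):
    c=robot.calibration(n);K=c['intrinsics'];T=c['cam_to_world']
    d=T[:3,:3]@np.array([(u-K[0,2])/K[0,0],-(v-K[1,2])/K[1,1],-1]);o=T[:3,3]
    return o+d*(z-o[2])/d[2]
def proj(n,P,T=None):
    c=robot.calibration(n);K=c['intrinsics']
    if T is None:T=c['cam_to_world']
    p=np.linalg.inv(T)@np.r_[P,1]
    return K[0,2]-K[0,0]*p[0]/p[2],K[1,2]+K[1,1]*p[1]/p[2]
def wristT():
    s=robot.observe();M=np.eye(4);M[:3,:3]=R.from_euler('xyz',s['tool_rot']).as_matrix();M[:3,3]=s['tool_pos']
    return M@robot.calibration('wrist')['mount']
E
python3 - <<'E'
import cv2
a=cv2.imread('pics/top0.png')[135:235,225:365]
cv2.imwrite('pics/c1.png',cv2.resize(a,(784,560),interpolation=cv2.INTER_CUBIC))
E
```

```text
(no output)
```

View pics/c1.png

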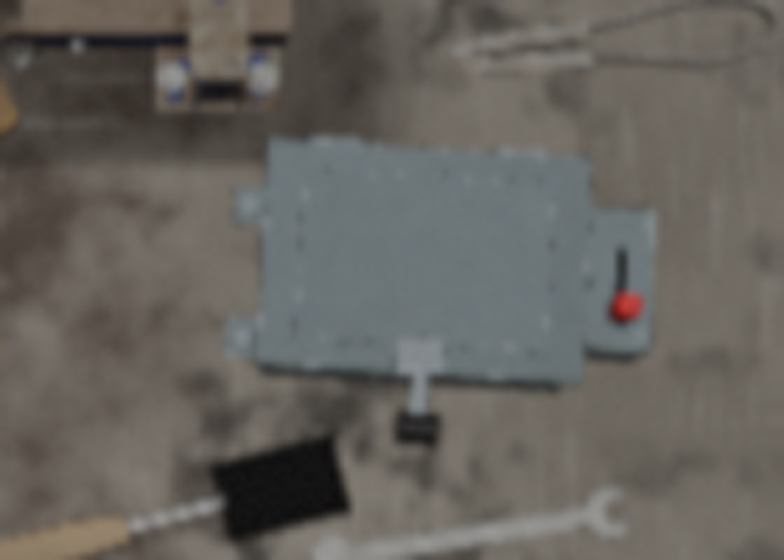

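```bash
python3 - <<'E'
from h import *
f=lambda a,b,z:ray('top',225+(a+.5)/5.6-.5,135+(b+.5)/5.6-.5,z)
P={k:f(*v) for k,v in dict(handle=(418,428,.09),thumb=(626,305,.096),bl=(268,140,.09),br=(587,158,.09),fl=(259,372,.09),fr=(580,386,.09)).items()}
for k,v in P.items():print(k,v.round(4))
for a,b in(('bl','br'),('fl','fr'),('bl','fl'),('br','fr')):
    d=P[a]-P[b];print(a,b,np.hypot(*d[:2]).round(4),np.arctan2(d[1],d[0]).round(3))
d=P['handle']-P['thumb'];print(np.hypot(*d[:2]),np.arctan2(d[1],d[0]))
s=robot.observe();M=R.from_euler('xyz',s['tool_rot']).as_matrix();print(M.round(3))
E
```

```text
handle [ 0.4353 -0.1622  0.09  ]
thumb [ 0.5124 -0.2947  0.096 ]
bl [ 0.621  -0.0694  0.09  ]
br [ 0.6087 -0.2739  0.09  ]
fl [ 0.4711 -0.0624  0.09  ]
fr [ 0.4616 -0.2651  0.09  ]
bl br 0.2049 1.511
fl fr 0.2029 1.524
bl fl 0.15 -0.047
br fr 0.1473 -0.06
0.15323001693802474 2.097599561906879
[[-0.    -0.972  0.236]
 [-0.001  0.236  0.972]
 [-1.     0.    -0.001]]
```

```bash
cat >> h.py <<'E'
def go(x,y,z,yaw=None):
    s=robot.observe();M=R.from_euler('xyz',s['tool_rot']).as_matrix()
    t=M.T@(np.array([x,y,z])-s['tool_pos']);tw=np.zeros(3)
    if yaw is not None:
        Z=np.array([-np.sin(yaw),np.cos(yaw),0]);X=np.array([0,0,-1.]);W=np.c_[X,np.cross(Z,X),Z]
        tw=R.from_matrix(M.T@W).as_rotvec()
    print('shift',t.round(4),'twist',tw.round(4),'|',np.linalg.norm(t).round(3))
def st():
    s=robot.observe();print(round(s['time'],2),s['tool_pos'].round(4),s['contact_force'].round(2),round(s['opening'],4))
E
python3 - <<'E'
from h import *
def r2(n,u,v):
    o=robot.calibration(n)['cam_to_world'][:3,3];p=ray(n,u,v,0);d=p-o;return o,d/np.linalg.norm(d)
(o1,d1),(o2,d2)=r2('top',221,198),r2('side',255,223)
s=np.linalg.lstsq(np.c_[d1,-d2],o2-o1,rcond=None)[0];print('bar end',o1+s[0]*d1,o2+s[1]*d2)
go(.37,.2,.25,-.055); go(.435,-.162,.25,-.055)
E
```

```text
bar end [0.48664358 0.11685914 0.05710562] [0.48898792 0.11674911 0.05739745]
shift [ 0.0014 -0.3125 -0.2432] twist [-0.1828 -0.0013 -0.0003] | 0.396
shift [ 0.0018 -0.461  -0.5797] twist [-0.1828 -0.0013 -0.0003] | 0.741
```

```bash
python3 -m creep '[{"translation":[0,-0.038,-0.0295],"twist":[-0.04,0,0],"hand":100},{"translation":[0,-0.076,-0.059],"twist":[-0.08,0,0],"hand":100},{"translation":[0,-0.114,-0.0885],"twist":[-0.12,0,0],"hand":100},{"translation":[0,-0.152,-0.118],"twist":[-0.16,0,0],"hand":100},{"translation":[0,-0.19,-0.148],"twist":[-0.18,0,0],"hand":100}]'
python3 - <<'E'
from h import *
go(.37,.2,.25,-.055); go(.435,-.162,.25,-.055)
E
```

```text
time: 0.6
tool_pos: [0.2739, 0.3197, 0.2511]
tool_rot: [2.775, 1.569, -1.993]
contact_force: [1.6, 0.1, -0.5]
opening: 0.092
shift [ 0.0012 -0.1026 -0.1141] twist [-0.0008 -0.0015 -0.0006] | 0.153
shift [ 0.0017 -0.1877 -0.4719] twist [-0.0008 -0.0015 -0.0006] | 0.508
```

```bash
python3 -m creep '[{"translation":[0,-0.034,-0.036],"twist":[0,0,0],"hand":100},{"translation":[0,-0.068,-0.072],"twist":[0,0,0],"hand":100},{"translation":[0,-0.1,-0.108],"twist":[0,0,0],"hand":100},{"translation":[0,-0.115,-0.154],"twist":[0,0,0],"hand":100},{"translation":[0,-0.13,-0.2],"twist":[0,0,0],"hand":100}]'
python3 - <<'E'
from h import *
go(.435,-.162,.22,-.055)
E
```

```text
time: 1.1
tool_pos: [0.3929, 0.1108, 0.251]
tool_rot: [2.52, 1.569, -2.248]
contact_force: [1.3, -1.4, -0.1]
opening: 0.0918
shift [ 0.0314 -0.0573 -0.27  ] twist [-0.0008 -0.0015 -0.0011] | 0.278
```

```bash
python3 -m creep '[{"translation":[0,-0.01,-0.048],"twist":[0,0,0],"hand":100},{"translation":[0,-0.02,-0.096],"twist":[0,0,0],"hand":100},{"translation":[0,-0.03,-0.144],"twist":[0,0,0],"hand":100},{"translation":[0,-0.042,-0.192],"twist":[0,0,0],"hand":100},{"translation":[0.01,-0.052,-0.24],"twist":[0,0,0],"hand":100}]'
python3 -m creep '[{"translation":[0.01,-0.005,-0.03],"twist":[0,0,0],"hand":100},{"translation":[0.02,-0.005,-0.03],"twist":[0,0,0],"hand":100},{"translation":[0.02,-0.005,-0.03],"twist":[0,0,0],"hand":100}]'
python3 - <<'E'
from h import *
T=wristT();im=robot.read_camera('wrist');cv2.imwrite('pics/w1.png',cv2.resize(im,(768,576)))
go(.435,-.162,.22,-.055)
for p in([.4353,-.1622,.087],[.5124,-.2947,.096],[.4711,-.0624,.09],[.4616,-.2651,.09]):print(np.array(proj('wrist',p,T))*1.5)
E
```

```text
time: 1.6
tool_pos: [0.4319, -0.1341, 0.2421]
tool_rot: [-2.638, 1.568, -1.123]
contact_force: [0.8, -0.3, 0.1]
opening: 0.0919
time: 1.9
tool_pos: [0.4342, -0.1642, 0.2205]
tool_rot: [1.652, 1.568, -3.119]
contact_force: [-0.6, 0.6, -0.5]
opening: 0.0921
shift [ 0.0014 -0.0004  0.0017] twist [-0.0016 -0.0008 -0.0011] | 0.002
[387.25638522 285.87544757]
[179.63481075 421.40688887]
[557.86228743 335.72008365]
[217.6344556  338.83918595]
```

View pics/w1.png

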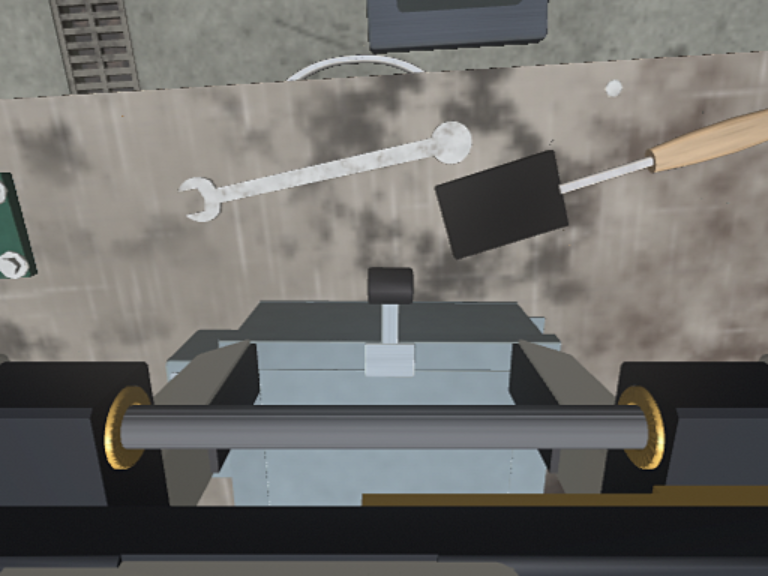

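```bash
python3 -m creep '[{"translation":[0.045,-0.001,0.004],"twist":[0,0,0],"hand":100},{"translation":[0.09,-0.001,0.004],"twist":[0,0,0],"hand":100},{"translation":[0.125,-0.001,0.004],"twist":[0,0,0],"hand":100},{"translation":[0.127,-0.001,0.004],"twist":[0,0,0],"hand":60},{"translation":[0.127,-0.001,0.004],"twist":[0,0,0],"hand":40}]' 10
python3 -m creep '[{"translation":[0,0,0],"twist":[0,0,0],"hand":20},{"translation":[0,0,0],"twist":[0,0,0],"hand":0},{"translation":[0,0,0],"twist":[0,0,0],"hand":0},{"translation":[0,0,0],"twist":[0,0,0],"hand":0},{"translation":[0,0,0],"twist":[0,0,0],"hand":0}]' 20
python3 - <<'E'
from h import *
st()
T=wristT();im=robot.read_camera('wrist');cv2.imwrite('pics/w2.png',im)
E
```

```text
time: 2.45
tool_pos: [0.436, -0.159, 0.0951]
tool_rot: [2.007, 1.569, -2.76]
contact_force: [-0.1, -0.1, 0.4]
opening: 0.0803
time: 2.95
tool_pos: [0.4361, -0.1591, 0.0955]
tool_rot: [2.501, 1.57, -2.267]
contact_force: [0.6, 0.6, 0.7]
opening: 0.04
2.95 [ 0.4361 -0.1591  0.0955] [0.59 0.64 0.73] 0.04
```

View pics/w2.png

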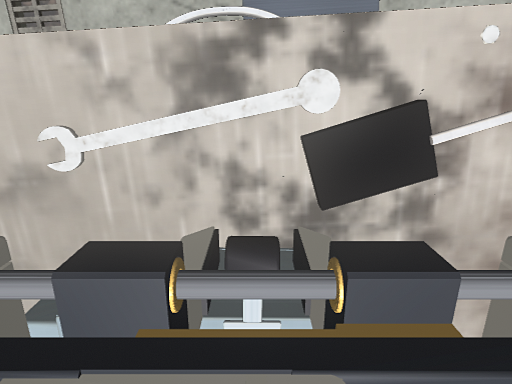

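```bash
python3 -m creep '[{"translation":[0.003,0,0],"twist":[0,0,0],"hand":0},{"translation":[0.003,0,0],"twist":[0,0,0],"hand":0},{"translation":[0.003,0,0],"twist":[0,0,0],"hand":0},{"translation":[0.003,0,0],"twist":[0,0,0],"hand":0},{"translation":[0.003,0,0],"twist":[0,0,0],"hand":0}]' 20
```

```text
time: 3.5
tool_pos: [0.4363, -0.1607, 0.0926]
tool_rot: [-3.129, 1.567, -1.614]
contact_force: [-1.9, -8.8, 1.3]
opening: 0.026
```

```bash
python3 -m creep '[{"translation":[-0.002,0,-0.001],"twist":[0,0,0],"hand":0},{"translation":[-0.004,0,-0.001],"twist":[0,0,0],"hand":0},{"translation":[-0.006,0,-0.001],"twist":[0,0,0],"hand":0},{"translation":[-0.006,0,-0.001],"twist":[0,0,0],"hand":0},{"translation":[-0.006,0,-0.001],"twist":[0,0,0],"hand":0}]' 25
```

```text
time: 4.0
tool_pos: [0.4364, -0.1609, 0.0981]
tool_rot: [3.094, 1.569, -1.674]
contact_force: [4.2, 3.1, -2.1]
opening: 0.0255
```

```bash
python3 -m creep '[{"translation":[-0.002,0,0],"twist":[0,0,0],"hand":0},{"translation":[-0.004,0,0],"twist":[0,0,0],"hand":0},{"translation":[-0.004,0,0],"twist":[0,0,0],"hand":0},{"translation":[-0.004,0,0],"twist":[0,0,0],"hand":0}]' 25
```

```text
time: 4.4
tool_pos: [0.4367, -0.1609, 0.1022]
tool_rot: [-2.794, 1.569, -1.279]
contact_force: [4.5, 0.2, -4.1]
opening: 0.0259
```

```bash
python3 -m creep '[{"translation":[-0.005,0,0],"twist":[0,0,0],"hand":0},{"translation":[-0.01,0,0],"twist":[0,0,0],"hand":0},{"translation":[-0.01,-0.001,0],"twist":[0,0,0],"hand":0},{"translation":[-0.01,-0.001,0],"twist":[0,0,0],"hand":0}]' 25
python3 - <<'E'
from h import *
st();T=wristT();im=robot.read_camera('wrist');cv2.imwrite('pics/w3.png',im)
E
```

```text
time: 4.8
tool_pos: [0.4375, -0.1609, 0.1121]
tool_rot: [-2.991, 1.569, -1.477]
contact_force: [1.4, 0.8, -1.3]
opening: 0.026
4.8 [ 0.4375 -0.1609  0.1121] [ 1.44  0.76 -1.32] 0.026
```

View pics/w3.png

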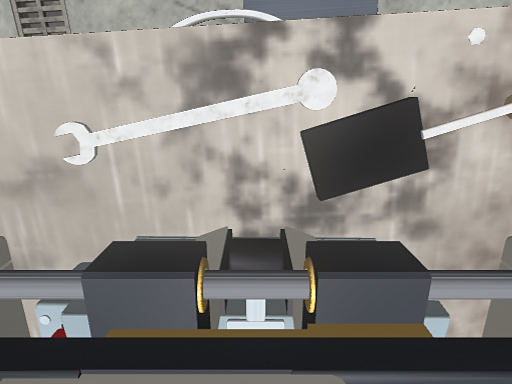

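```bash
python3 -m creep '[{"translation":[-0.0123,-0.0022,0],"twist":[0,0,0],"hand":0},{"translation":[-0.0243,-0.0051,0],"twist":[0,0,0],"hand":0},{"translation":[-0.037,-0.0093,0],"twist":[0,0,0],"hand":0},{"translation":[-0.0494,-0.0143,0],"twist":[0,0,0],"hand":0},{"translation":[-0.0494,-0.0143,0],"twist":[0,0,0],"hand":0}]' 25
```

```text
time: 5.35
tool_pos: [0.4518, -0.1618, 0.1621]
tool_rot: [-2.971, 1.569, -1.457]
contact_force: [-0.8, -1.4, -1.5]
opening: 0.0259
```

```bash
python3 -m creep '[{"translation":[-0.0113,-0.0064,0],"twist":[0,0,0],"hand":0},{"translation":[-0.0228,-0.0132,0],"twist":[0,0,0],"hand":0},{"translation":[-0.0337,-0.021,0],"twist":[0,0,0],"hand":0},{"translation":[-0.044,-0.0295,0],"twist":[0,0,0],"hand":0},{"translation":[-0.0543,-0.0394,0],"twist":[0,0,0],"hand":0}]' 25
python3 -m creep '[{"translation":[0,0,0],"twist":[0,0,0],"hand":0},{"translation":[0,0,0],"twist":[0,0,0],"hand":0},{"translation":[0,0,0],"twist":[0,0,0],"hand":0},{"translation":[0,0,0],"twist":[0,0,0],"hand":0},{"translation":[0,0,0],"twist":[0,0,0],"hand":0}]' 25
python3 - <<'E'
from h import *
st();a=robot.read_camera('wrist');b=robot.read_camera('side')[130:250,180:340]
b=cv2.resize(b,(512,384),interpolation=cv2.INTER_CUBIC);c=np.vstack([a,b]);cv2.imwrite('pics/w4.png',cv2.resize(c,(400,600)))
E
```

```text
time: 5.85
tool_pos: [0.4898, -0.1642, 0.2155]
tool_rot: [2.149, 1.567, -2.619]
contact_force: [-1.0, -3.2, -4.7]
opening: 0.0259
time: 6.35
tool_pos: [0.4895, -0.1642, 0.2151]
tool_rot: [2.076, 1.566, -2.693]
contact_force: [-1.1, -1.6, -1.9]
opening: 0.0257
6.35 [ 0.4895 -0.1642  0.2151] [-1.12 -1.65 -1.85] 0.0257
```

View pics/w4.png

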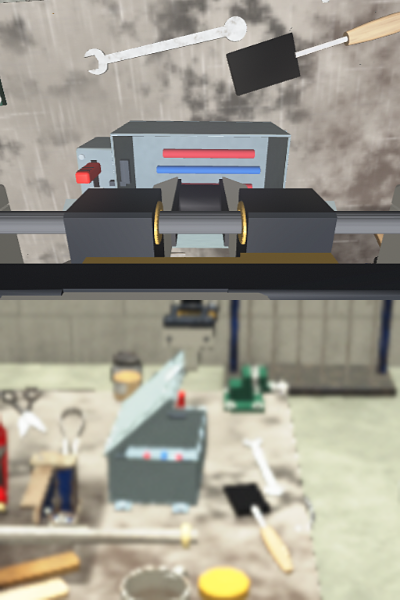

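```bash
python3 - <<'E'
from h import *
u,v=proj('side',[.4895,-.1642,.209]);print((u-180)*3.2*400/512,(v-130)*3.2*300/384+300)
cv2.imwrite('pics/s5.png',cv2.resize(robot.read_camera('side')[110:200,200:290],(600,600),interpolation=cv2.INTER_CUBIC));st()
E
```

```text
191.44683386024212 356.4311607930191
6.5 [ 0.4897 -0.1642  0.2152] [-0.53 -0.91 -0.87] 0.0258
```

View pics/s5.png

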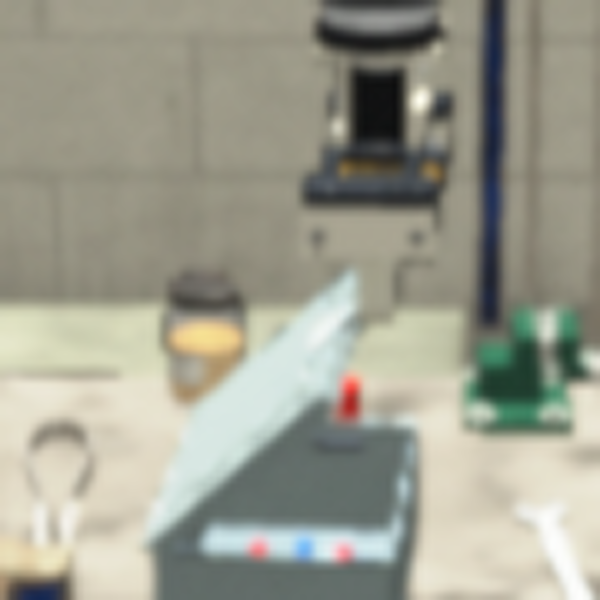

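The side view shows the lid raised to about 45°. The gripper finger reaches down at the lid's tip (about 375,300), and the thumb slide stands where it was. I'm handing in.

```bash
python3 -c "
from cell import robot
print(robot.hand_in())"
```

```text
the job is handed in; nothing more can be done
None
```

The lid was not caught, so I never touched the red thumb slide. The arm is now holding the lid open by its handle at about 45°.

- **Tug test:** I pinched the handle by its end faces and tugged it up. It rose past 9 mm and then to about 20 mm against only 1–5 N, well beyond the 5 mm hard stop of a caught lid.
- **Lift:** I then followed the hinge arc, and the job was handed in at about 6.5 s.
- **Last checks:**
  - From the gripper's position the lid is at about 0.77 rad.
  - The fingers are 25.8 mm apart, which matches the 26 mm handle.
  - The pose changed by less than 0.5 mm over the last 0.6 s.
  - The wrist and side pictures agree, with the handle between the fingers and the lid near 45°.
- **Not measured:** I did not measure the bystanders' positions again. The path stayed about 0.25 m up or at the case, and nothing looked moved in the last pictures.

No check failed or disagreed.

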